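Click the table sign onto its post

ROBOT

A 7-joint arm with a two-finger parallel gripper is mounted at the origin on a cart in front of the work surface, level with it; the furniture and walls round the work are solid. World frame = base frame: x ahead of the robot, y to its left, z up, the work surface at z = 0. Lengths are in m, angles in rad, forces in N, time in s.
With the tool pointing down it reaches from about 0.35 to 0.9 m from the base axis. Payload 8.1 kg.
Tool frame: the origin (TCP) lies at the very end of the fingers, on their centre line; the grasp point (between the pads) lies 19 mm behind it; z points along the fingers, x is the direction in which the jaws open and shut, and the axes are right-handed (so a half turn about z gives the same grasp; the last joint's range is limited). The gripper opens to 85 mm and grips with 20 to 120 N. Pads are 22 mm wide; open, the fingers measure 114 mm over their backs; the gripper's body (76 mm by 85 mm) begins 54 mm behind the grasp point. The pads swing forward as they close: fully open they stand 13 mm farther back than shut.
Start: joints at [-1.221, 0.434, 0.025, 1.573, -0.012, 1.134, -0.075], TCP at [0.273, 0.562, 0.231] pointing down, gripper open.
Joint ranges: [-2.62, 2.62], [-0.44, 2.09], [-1.27, 1.32], [0.08, 2.57], [-1.32, 4.46], [0.12, 2], [-2.74, 2.74]. Speed limits (rad/s): [2.22, 2.22, 3.01, 3.01, 3.14, 3.14, 3.14].

INTERFACE

Orientations are given as a unit quaternion [x, y, z, w].
In Python, from rig import ctrl, viewer gives the robot as it stands. The module is installed in compiled form; this text tells all that it offers.
- The arm moves only by the tool step_arm, never from a script. Its argument "series" is a list of rows, each a list of 4 numbers: the shift along the tool's x, y, z in m, then the turn about the tool's z in rad. In form: [[dx, dy, dz, twist], ...]. A call has 1 to 8 rows; each row is the pose to reach, as a shift and turn from the pose commanded when the call began, along the tool's axes at that moment; what a row does not reach only later rows make up. A row lasts 1/8 s, in which the tool goes at most 62.5 mm and 10.7 degrees, less where a joint would pass 70% of its speed; a pose out of reach is approached as far as the arm can. A call with a gripper value outside its range is refused whole. "claw" is the closure, from -1 (fully open) to 1 (shut), set as the call begins (left out, the last holds). The fingers move at their own pace and stop on an object; the grip force is fixed at half the most. Time passes only in rows, so rows that repeat a pose let the fingers close. It gives the time, the measured TCP pose, the force and the opening at its end, in the units of the state.
- ctrl.read_state(): the state, without advancing time (a new reading comes with each control period).
- viewer.camera(name): name is "side" or "top" or "wrist"; returns a dict with "img" (400x640x3 uint8, red, green, blue), "camera_matrix" (3x3 intrinsics, pixels), "extrinsics" (4x4, takes a point from camera to world coordinates). Camera axes: x right, y down, z forward; pixel columns grow to the right and rows downward; lengths in m; the calibration is good to about 2 mm. A picture is of the moment at which its call begins. There is no depth.
- ctrl.hand_in(): hands the job in, once; it reports no verdict.
The state is a dict: "time_s": time; "joint_positions": joint angles; "joint_velocities": joint speeds; "tau": joint torques, N m; "eef_pos": TCP position; "orientation": TCP orientation; "force": force on the tool from outside, world axes, zero at the start; "torque": the same for the moment, N m; "gripper_width": finger opening in m.
Only numpy, scipy, OpenCV 4.12 (cv2) and the standard library are available. Lean on these libraries where they do the work, as an engineer would, in place of code of your own. Each camera call takes 0.05 s, during which the arm holds its last target. There are 200 camera calls.

TASK

Pick up the small brass-sleeved table sign, thread its sleeve down over the upright steel post and press it gently past the sprung balls until it clicks and stays there by itself; do not force it on beyond the click, and let go. Leave the candle glass, the tumbler, the salt cellar and the corkscrew where they are.

Things in the scene. Friction and masses are not known exactly. Their poses are not given: they have to be found in the camera images.
- sign: Table sign, 0.12 to 0.18 kg: upright brass sleeve, 35 mm across (flats face its x and y), 60 mm tall, open at both ends, with a blank white plate on its +x side. Origin: on the axis at the underside; z up. It starts standing upright. Grasp the sleeve's upper third from above, fingers on its +y and -y sides, clear of the plate. On the post the plate may point any way.
- sign_plate (a point): Centre of the sign's white plate, 64 mm along the sign's +x from the sleeve axis, 28 mm above the underside. The plate is 4 mm thick, 56 mm tall and reaches to 105 mm from the axis.
- sign_groove (a point): On the sleeve's axis, 12.8 mm above its underside, at mid-height of the groove inside. Bore from the underside up: mouth 28 mm wide, 6 mm long; lip 22.4 mm wide, 2.5 mm long; groove 28 mm wide, 8.6 mm long; then 20.6 mm wide to the top. In the click the post's balls stand in this groove.
- post: Fixed post: dark round foot, 90 mm across, 12 mm high, with an upright steel rod of 18 mm diameter, 171 mm high. Origin: on the axis at the stand's top; z up. Two sprung 10 mm balls stand 4 mm out of the rod on opposite sides, at one height, 33 to 65 mm below the tip; it differs from post to post, is not measured and must be felt.
- post_tip (a point): Top of the rod's rounded tip, on its axis. Feel on the way down: the lip meets the balls at some 6 to 10 N, fading to nothing within 4 mm; then the balls snap into the groove, drawing the sleeve down (the click), 10.5 mm below first contact; then it is firm again (about 15 N). Forced beyond that, it drops to the foot. In the click the balls carry it.
- votive: Ribbed coloured candle glass, 73 mm wide and 104 mm tall; origin at the centre of its underside. Bystander.
- glass: Clear glass tumbler, 76 mm wide and 86 mm tall; origin at the centre of its underside. Bystander.
- salt_cellar: Round wooden salt cellar with a lid, 70 mm wide and 67 mm tall; origin at the centre of its underside. Bystander.
- corkscrew: Folded dark waiter's corkscrew, 112 x 20 x 15 mm, lying flat; origin at the centre of its underside. Bystander.
There are look-alikes about, which are no part of the job. Of the things shaped like the sign, the brass one is meant.

How it is judged:
On the way:
1. the post's tip is inside the sleeve (z of post_tip in the frame of sign above 0.008 m and horizontal distance between sign and post_tip below 0.006 m and angle between sign's own z axis and vertical below 0.2 rad), for 0.1 s.
At the end, for the whole second after the job is handed in: The sign is on the post, released and at rest, its sleeve upright (within 0.2 rad) round the rod with the post's balls in the sleeve's groove: the balls' centres 10.5 to 14.8 mm above the sleeve's underside (z of ball_a_c0 in the frame of sign between 0.0105 and 0.0148 m and horizontal distance between sign and post_tip below 0.006 m and angle between sign's own z axis and vertical below 0.2 rad and linear speed of sign below 0.02 m/s); the robot touches nothing.
It fails at once if the sleeve is pressed or knocked against the post (rod or foot) with more than 25 N (contact force between sign and post above 25 N).
It fails at once if the sleeve is pushed beyond the click: the balls are forced out of the groove into the upper bore (z of ball_a_c0 in the frame of sign above 0.018 m and horizontal distance between sign and post_tip below 0.006 m and z of post_tip in the frame of sign above 0.02 m).
It fails at once if a bystander is moved by more than 20 mm (distance of any of votive, glass, salt_cellar, corkscrew from where it was at the start of the episode above 0.02 m).
It also fails if it takes over 54 s, if anything falls off the work surface, if the arm or the gripper's body presses on something with over 40 N, if the wrist force passes 120 N, or if a joint passes its speed limit or range.

## Working session

There is one attempt and no reset: what is moved stays moved. The work goes in short steps, Python scripts to look and compute and a tool call to move; the robot and the scene stay as the last step left them, time stands still between calls to the robot, and variables do not carry over. Pictures are saved under pics/ and viewed, about 8 in all and at most 12, crops included, and the job is handed in when it is done.

Besides the shell and the picture viewer there is one more tool, called after ">>>" by a JSON object that holds its "op" and its "data". step_arm: Moves the arm, as the interface text tells. Its arguments: {"type":"object","properties":{"series":{"type":"array"},"claw":{"type":"number"}},"required":["series"]}

```bash
mkdir -p pics; cat > h.py <<'E'
from rig import ctrl, viewer
import numpy as np, cv2, pickle
def snap(n,f):
    d=viewer.camera(n); cv2.imwrite(f'pics/{f}.png',cv2.cvtColor(d['img'],cv2.COLOR_RGB2BGR)); pickle.dump(d,open(f'pics/{f}.pkl','wb')); return d
def load(f): return pickle.load(open(f'pics/{f}.pkl','rb'))
def ray(d,u,v):
    E=np.array(d['extrinsics']); r=E[:3,:3]@np.linalg.solve(np.array(d['camera_matrix']),[u,v,1.]); return E[:3,3],r/np.linalg.norm(r)
def onz(d,u,v,z):
    o,r=ray(d,u,v); return o+r*(z-o[2])/r[2]
def proj(d,p):
    E=np.array(d['extrinsics']); c=E[:3,:3].T@(np.array(p)-E[:3,3]); q=np.array(d['camera_matrix'])@c; return q[:2]/q[2]
def tri(a,b):
    (o1,r1),(o2,r2)=a,b
    s=np.linalg.lstsq(np.c_[r1,-r2],o2-o1,rcond=None)[0]; p=o1+s[0]*r1;q=o2+s[1]*r2; return (p+q)/2,np.linalg.norm(p-q)
E
python3 - <<'E'
from h import *
for n in['top','side']:
    d=snap(n,n+'0'); print(n,np.round(d['extrinsics'],3).tolist(),np.round(d['camera_matrix'],1).tolist())
s=ctrl.read_state(); print(s['time_s'],s['eef_pos'],s['orientation'],s['force'],s['gripper_width'])
E
```

```text
top [[-0.025, -0.993, 0.111, 0.428], [-0.999, 0.027, 0.018, 0.057], [-0.021, -0.111, -0.994, 1.25], [0.0, 0.0, 0.0, 1.0]] [[439.7, 0.0, 313.4], [0.0, 439.7, 195.0], [0.0, 0.0, 1.0]]
side [[0.691, -0.634, 0.347, 0.152], [-0.723, -0.603, 0.338, -0.306], [-0.005, -0.485, -0.875, 1.081], [0.0, 0.0, 0.0, 1.0]] [[450.2, 0.0, 317.2], [0.0, 450.2, 191.2], [0.0, 0.0, 1.0]]
0.1 [0.27326458 0.56158992 0.23059482] [ 8.47800616e-01  5.30314615e-01 -5.75826992e-04  4.38717388e-04] [-0.6636691  -0.27651638  0.50200231] 0.08553457339568991
```

View pics/top0.png

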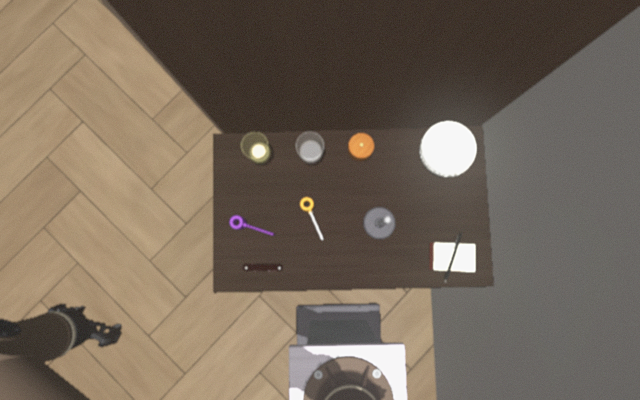

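View pics/side0.png

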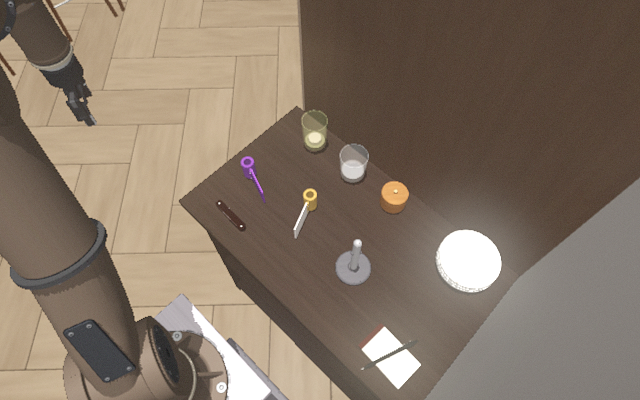

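The top view shows the brass sleeve at about (307,204), with its plate running to (322,239). The post's foot is at (379,222) and its tip at (388,220). The purple look-alike is at (236,222). In the side view the sleeve is at (310,195) and the post tip at (357,242).

```bash
python3 - <<'E'
from h import *
t=load('top0');s=load('side0')
def mask(d,kind,box):
    h=cv2.cvtColor(d['img'],cv2.COLOR_RGB2HSV); x0,y0,x1,y1=box
    m={'brass':(h[...,0]>15)&(h[...,0]<32)&(h[...,1]>120)&(h[...,2]>90),'white':(h[...,1]<50)&(h[...,2]>150)}[kind]
    b=np.zeros_like(m);b[y0:y1,x0:x1]=1; return m&b
def st(m):
    v,u=np.nonzero(m); return u.mean(),v.mean(),u.min(),u.max(),v.min(),v.max(),len(u)
m=mask(t,'brass',(290,190,325,220)); print('brass top',st(m))
c,_=cv2.findContours(m.astype(np.uint8),0,2); c=max(c,key=len); e=cv2.fitEllipse(c); print(e,'z.06',onz(t,*e[0],.06))
m=mask(t,'white',(300,205,335,250)); v,u=np.nonzero(m); print('plate',st(m))
P=np.array([onz(t,a,b,.056) for a,b in zip(u,v)])[:,:2]; C=onz(t,*e[0],.06)[:2]
print('plate centre',P.mean(0),'dist',np.linalg.norm(P.mean(0)-C),'yaw C->P',np.arctan2(*(P.mean(0)-C)[::-1]))
w,V=np.linalg.eigh(np.cov(P.T)); a=V[:,1]; print('pca yaw',np.arctan2(a[1],a[0]))
m=mask(s,'brass',(295,180,325,215)); print('brass side',st(m)); 
for n,d,b in(('top',t,(355,198,405,245)),('side',s,(330,230,380,290))):
    x0,y0,x1,y1=b
    print(n,'foot proj',); 
    im=cv2.cvtColor(d['img'],cv2.COLOR_RGB2BGR)[y0:y1,x0:x1]
    cv2.imwrite(f'pics/c_{n}.png',cv2.resize(im,(400,int(400*(y1-y0)/(x1-x0))),interpolation=cv2.INTER_CUBIC))
A=cv2.imread('pics/c_top.png');B=cv2.imread('pics/c_side.png')
h=max(len(A),len(B)); pad=lambda I:cv2.copyMakeBorder(I,0,h-len(I),0,0,0)
cv2.imwrite('pics/c.png',np.hstack([pad(A),pad(B)]))
E
```

```text
brass top (np.float64(306.41764705882355), np.float64(203.71176470588236), np.int64(299), np.int64(314), np.int64(196), np.int64(211), 170)
((306.3804016113281, 203.75914001464844), (14.28376579284668, 15.002047538757324), 171.0410614013672) z.06 [0.53750432 0.09793393 0.06      ]
plate (np.float64(316.0105263157895), np.float64(225.31578947368422), np.int64(309), np.int64(322), np.int64(212), np.int64(239), 95)
plate centre [0.47857005 0.07331088] dist 0.06387130113118386 yaw C->P -2.7458317354512487
pca yaw -2.755888953304299
brass side (np.float64(310.3574660633484), np.float64(198.67420814479638), np.int64(303), np.int64(316), np.int64(189), np.int64(210), 221)
top foot proj
side foot proj
```

View pics/c.png

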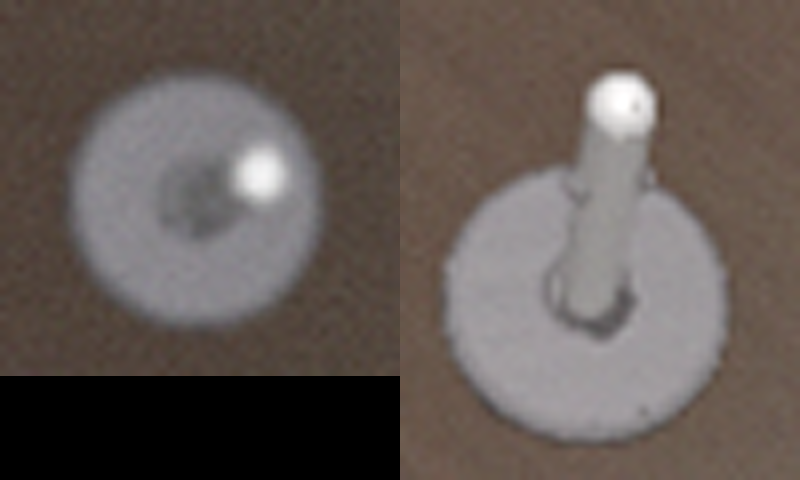

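The crops put the post tip at top (387.5,219.5) and side (357.6,242.9). The foot centre is at top (379.6,223) and side (353.1,267.5). Small ball bumps show on both sides of the rod in the side crop, near (575,190) and (648,182).

```bash
python3 - <<'E'
from h import *
t=load('top0');s=load('side0')
print('tip',tri(ray(t,387.4,219.4),ray(s,357.5,242.9)))
print('tip on z .171/.183',onz(t,387.4,219.4,.171),onz(s,357.5,242.9,.171),onz(t,387.4,219.4,.183))
print('foot top',onz(t,379.6,223,.012),onz(s,353.1,267.5,.012))
T=tri(ray(t,387.4,219.4),ray(s,357.5,242.9))[0]
F=(onz(t,379.6,223,.012)+onz(s,353.1,267.5,.012))/2
b=np.array([330+211/8,230+186/8])   # mean of ball bumps in side view
for z in np.arange(.10,.16,.01): print(round(z,3),proj(s,[F[0],F[1],z]),b)
def ring(d,bx):
    h=cv2.cvtColor(d['img'],cv2.COLOR_RGB2HSV);x0,y0,x1,y1=bx;h=h[y0:y1,x0:x1]
    m=(h[...,0]>15)&(h[...,0]<32)&(h[...,1]>120)&(h[...,2]>90);return m
m=ring(s,(295,180,325,215)).astype(int)
print('\n'.join(''.join('.#'[x] for x in r) for r in m))
for z in(0,.06): print(z,proj(s,[.5375,.098,z]))
print('top z0', proj(t,[.5375,.098,0]))
st=ctrl.read_state();R=cv2.Rodrigues(np.zeros(3))[0]
from scipy.spatial.transform import Rotation as Ro
print(Ro.from_quat(st['orientation']).as_matrix().round(4))
E
```

```text
tip (array([ 0.48445276, -0.1048984 ,  0.16111598]), np.float64(0.0007622514836941691))
tip on z .171/.183 [ 0.48365002 -0.10317957  0.171     ] [ 0.48118687 -0.10729371  0.171     ] [ 0.48302918 -0.10139758  0.183     ]
foot top [ 0.48234761 -0.10455986  0.012     ] [ 0.48180339 -0.10785674  0.012     ]
0.1 [355.13055004 254.14086881] [356.375 253.25 ]
0.11 [355.43282249 252.55993087] [356.375 253.25 ]
0.12 [355.7402672  250.95194108] [356.375 253.25 ]
0.13 [356.05301807 249.31619912] [356.375 253.25 ]
0.14 [356.37121367 247.65198027] [356.375 253.25 ]
0.15 [356.69499743 245.95853438] [356.375 253.25 ]
..............................
..............................
..............................
..............................
..............................
..............................
..............................
..............................
..............................
...........####.###...........
..........##.####.##..........
.........##.#########.........
........##.########.##........
........##############........
........#.############........
........#.#########.##........
........#.#########.##........
........##..#######.##........
.........###.####.####........
.........######.######........
.........#############........
.........#############........
.........#...#########........
.........#...#########........
.............#########........
..............########........
..............########........
............#.#######.........
.............########.........
.............#######..........
..............####............
..............................
..............................
..............................
..............................
0 [309.3489503  204.37039616]
0.06 [308.89098712 193.71515697]
top z0 [307.12390583 205.67199512]
[[ 4.375e-01  8.992e-01 -5.000e-04]
 [ 8.992e-01 -4.375e-01 -1.400e-03]
 [-1.400e-03  1.000e-04 -1.000e+00]]
```

Both views agree to about 3 mm. The plate distance measures 63.9 mm against 64 given, and the tip height fits 0.171 above the table. Next I move above the sign at about (0.537, 0.097), with the jaws along yaw 1.96.

>>> {"op": "step_arm", "data": {"series": [[-0.03,0.045,0,-0.1],[-0.07,0.1,0,-0.25],[-0.11,0.155,0,-0.4],[-0.145,0.21,0,-0.55],[-0.18,0.265,0,-0.7],[-0.215,0.32,0,-0.84],[-0.255,0.37,0,-0.84],[-0.285,0.415,0,-0.84]]}}

```text
time_s: 1.1
eef_pos: [0.5164, 0.1327, 0.2312]
orientation: [0.558, 0.83, -0.0, -0.0]
force: [1.8, 0.7, 0.4]
gripper_width: 0.0855
```

```bash
python3 - <<'E'
from h import *
s=ctrl.read_state();print(s['eef_pos'],s['orientation'],s['joint_positions'],s['force'])
d=snap('wrist','w1');print(np.round(d['extrinsics'],3).tolist(),np.round(d['camera_matrix'],1).tolist()); print(proj(d,[.537,.097,.06]))
E
```

```text
[0.51644346 0.13268275 0.23120893] [ 5.57826013e-01  8.29957906e-01 -3.89401270e-05 -1.10547350e-04] [-0.39024674  0.28565907  0.04918337  1.79956698 -0.01606003  1.05694279
  1.62290831] [1.75109911 0.67087636 0.3774374 ]
[[-0.378, 0.886, 0.269, 0.449], [0.926, 0.361, 0.111, 0.106], [0.001, 0.29, -0.957, 0.375], [0.0, 0.0, 0.0, 1.0]] [[344.5, 0.0, 322.2], [0.0, 344.5, 196.5], [0.0, 0.0, 1.0]]
[277.79073717 179.2770473 ]
```

View pics/w1.png

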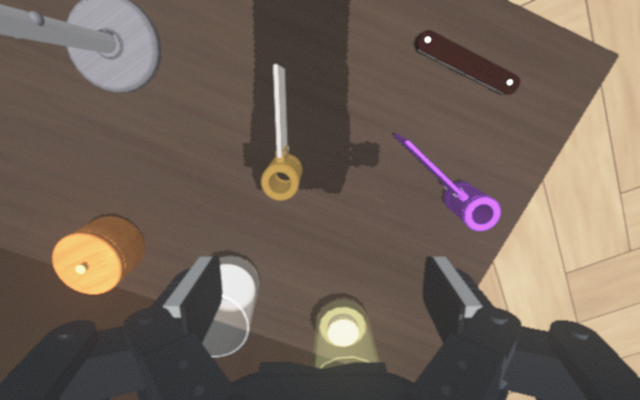

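The wrist view shows the brass sleeve's top ring at about (281,181) and its plate running to (279,66). My prediction was (278,179).

```bash
python3 - <<'E'
from h import *
d=load('w1');h=cv2.cvtColor(d['img'],cv2.COLOR_RGB2HSV)
m=(h[...,0]>12)&(h[...,0]<32)&(h[...,1]>100)&(h[...,2]>120);m[:,:255]=0;m[:,310:]=0;m[:158]=0;m[205:]=0
c,_=cv2.findContours(m.astype(np.uint8),0,2);c=max(c,key=cv2.contourArea);e=cv2.fitEllipse(c);print(e)
C=onz(d,*e[0],.06);print('C',C)
w=(h[...,1]<60)&(h[...,2]>140);w[:,:262]=0;w[:,300:]=0;w[:62]=0;w[160:]=0
v,u=np.nonzero(w);P=np.array([onz(d,a,b,.056) for a,b in zip(u,v)])[:,:2]
print(u.min(),u.max(),v.min(),v.max(),'yaw from centre',np.arctan2(*(P.mean(0)-C[:2])[::-1]))
V=np.linalg.eigh(np.cov(P.T))[1][:,1];print('pca',np.arctan2(V[1],V[0]))
from scipy.spatial.transform import Rotation as Ro
s=ctrl.read_state();R=Ro.from_quat(s['orientation']).as_matrix();print(R.round(4))
for T in(C[:2],[.537,.0965]): print(R.T@(np.r_[T,.055-.005]-s['eef_pos']))
E
```

```text
((281.4739990234375, 178.2699737548828), (37.48249053955078, 46.37269592285156), 29.257200241088867)
C [0.53477843 0.09986991 0.06      ]
273 287 64 157 yaw from centre -2.7517798152214223
pca -2.7568686634860238
[[-3.682e-01  9.297e-01  2.300e-03]
 [ 9.297e-01  3.682e-01 -4.900e-03]
 [-5.400e-03  3.000e-04 -1.000e+00]]
[-0.02572382  0.00472662  0.18144102]
[-0.02967492  0.00555124  0.18146257]
```

The wrist fit includes part of the side wall, so I use (0.537, 0.098) with yaw -2.755. From the commanded pose that is dx -0.029, dy +0.005, and the descent puts the TCP at 0.034.

>>> {"op": "step_arm", "data": {"series": [[-0.029,0.005,0.0,0],[-0.029,0.005,0.03,0],[-0.029,0.005,0.075,0],[-0.029,0.005,0.12,0],[-0.029,0.005,0.16,0],[-0.029,0.005,0.185,0],[-0.029,0.005,0.197,0],[-0.029,0.005,0.197,0]]}}

```text
time_s: 2.15
eef_pos: [0.5312, 0.1098, 0.0339]
orientation: [0.558, 0.83, -0.0, -0.0]
force: [-0.6, -0.8, -0.2]
gripper_width: 0.0854
```

>>> {"op": "step_arm", "data": {"series": [[0,0,0,0],[0,0,0,0],[0,0,0,0]]}}

```text
time_s: 2.52
eef_pos: [0.532, 0.1098, 0.035]
orientation: [0.558, 0.83, 0.0, 0.0]
force: [0.5, 0.9, -0.0]
gripper_width: 0.0853
```

```bash
python3 - <<'E'
from h import *
s=ctrl.read_state();print(s['eef_pos'],s['orientation'],s['force'],s['time_s'])
d=snap('wrist','w2')
E
```

```text
[0.53202174 0.10981781 0.03500123] [5.57895158e-01 8.29911190e-01 4.97523327e-04 4.01964764e-04] [ 5.01601928e-01  8.59561751e-01 -3.04980749e-04] 2.525
```

View pics/w2.png

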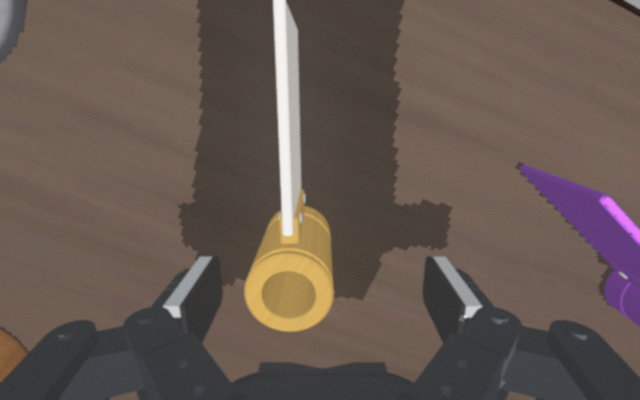

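The sleeve sits about 13 mm left of the jaw centre (290 vs 322 px), because the earlier move fell short by the row cap. I'll correct dx by -0.013, then grip.

>>> {"op": "step_arm", "data": {"series": [[-0.006,0,0,0],[-0.013,0,0,0],[-0.013,0,0,0],[-0.013,0,0,0]]}}

```text
time_s: 3.08
eef_pos: [0.5364, 0.0976, 0.0343]
orientation: [0.558, 0.83, 0.0, -0.0]
force: [0.7, -0.2, -0.1]
gripper_width: 0.0856
```

```bash
python3 - <<'E'
from h import *
d=viewer.camera('wrist');pickle.dump(d,open('pics/w3.pkl','wb'));h=cv2.cvtColor(d['img'],cv2.COLOR_RGB2HSV)
m=(h[...,0]>12)&(h[...,0]<32)&(h[...,1]>100)&(h[...,2]>80);m[:,:225]=0;m[:,420:]=0;m[:200]=0;m[345:]=0
v,u=np.nonzero(m);b=v.max();r=[ (u[v==k].min(),u[v==k].max()) for k in range(b-60,b+1,10)];print(b,r)
L=u.min();Rr=u.max();print(L,Rr)
s=ctrl.read_state();print(s['eef_pos'])
for off in(-.0175,0,.0175): print(proj(d,[.537+.93*off,.098+.368*off,.06]))
E
```

```text
334 [(np.int64(280), np.int64(363)), (np.int64(278), np.int64(365)), (np.int64(277), np.int64(366)), (np.int64(278), np.int64(365)), (np.int64(283), np.int64(360)), (np.int64(292), np.int64(351)), (np.int64(320), np.int64(322))]
277 366
[0.53641295 0.09777909 0.03425209]
[321.08134356 248.71171652]
[320.66995501 289.75255155]
[320.28862254 327.79494057]
```

Now centred in x. Close.

>>> {"op": "step_arm", "data": {"series": [[0,0.001,0,0],[0,0.001,0,0],[0,0.001,0,0],[0,0.001,0,0],[0,0.001,0,0],[0,0.001,0,0],[0,0.001,0,0],[0,0.001,0,0]], "claw": 1}}

```text
time_s: 4.12
eef_pos: [0.5375, 0.0982, 0.0345]
orientation: [0.558, 0.83, 0.0, 0.0]
force: [-1.0, -0.7, 5.5]
gripper_width: 0.0336
```

>>> {"op": "step_arm", "data": {"series": [[0,0,-0.03,0],[0,0,-0.09,0],[0,0,-0.15,0],[0,0,-0.19,0],[0,0,-0.21,0],[0,0,-0.21,0]]}}

```text
time_s: 4.88
eef_pos: [0.538, 0.0981, 0.2452]
orientation: [0.558, 0.83, 0.001, 0.001]
force: [-0.1, 0.1, -2.8]
gripper_width: 0.0337
```

```bash
python3 - <<'E'
from h import *
d=snap('wrist','w4');h=cv2.cvtColor(d['img'],cv2.COLOR_RGB2HSV)
s=ctrl.read_state();print(s['eef_pos'],s['orientation'],s['force'],s['gripper_width'])
from scipy.spatial.transform import Rotation as Ro
R=Ro.from_quat(s['orientation']).as_matrix();print(R.round(4)); e=s['eef_pos']
zt=e[2]+.0255
for off in(-.0175,0,.0175): print(proj(d,np.r_[e[:2],zt]+R[:,1]*off))
m=(h[...,0]>12)&(h[...,0]<32)&(h[...,1]>100)&(h[...,2]>80);m[:,:225]=0;m[:,420:]=0;m[:200]=0;m[345:]=0
v,u=np.nonzero(m);print(v.max(),u.min(),u.max(),len(u))
t=snap('top','t4')
E
```

```text
[0.53726384 0.09794025 0.2438641 ] [5.57904487e-01 8.29905164e-01 7.69523683e-07 4.02145433e-05] [ 0.09580364  0.45527951 -2.57129303] 0.0341111735396261
[[-3.775e-01  9.260e-01  1.000e-04]
 [ 9.260e-01  3.775e-01 -0.000e+00]
 [-1.000e-04  0.000e+00 -1.000e+00]]
[320.52391746 243.53816483]
[320.58738358 284.3649856 ]
[320.6462153  322.21056919]
331 278 366 8415
```

View pics/w4.png

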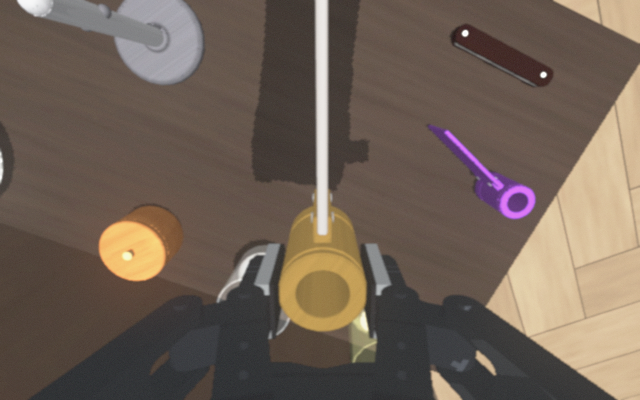

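The grip is good and the plate is aligned. The top and side cameras agree on the sign-to-post displacement of about (-0.0545, -0.202), so I move over the post while staying high.

>>> {"op": "step_arm", "data": {"series": [[-0.03,-0.023,0,0],[-0.07,-0.053,0,0],[-0.11,-0.084,0,0],[-0.145,-0.11,0,0],[-0.1665,-0.127,0,0],[-0.1665,-0.127,0,0],[-0.1665,-0.127,0,0],[-0.1665,-0.127,0,0]]}}

```text
time_s: 5.98
eef_pos: [0.4827, -0.1029, 0.2437]
orientation: [0.557, 0.83, -0.0, -0.001]
force: [-0.6, 0.8, -1.9]
gripper_width: 0.034
```

```bash
python3 - <<'E'
from h import *
s=ctrl.read_state();print(s['eef_pos'],s['orientation'],s['force'])
d=snap('side','s5');t=snap('top','t5')
I=cv2.imread('pics/s5.png')[190:290,290:420];cv2.imwrite('pics/s5c.png',cv2.resize(I,(780,600),interpolation=cv2.INTER_CUBIC))
E
```

```text
[ 0.48271486 -0.10289329  0.24368879] [ 5.57119578e-01  8.30432110e-01 -1.19074404e-04 -5.22065481e-04] [-0.56521497  0.79370903 -1.85889757]
```

View pics/s5c.png

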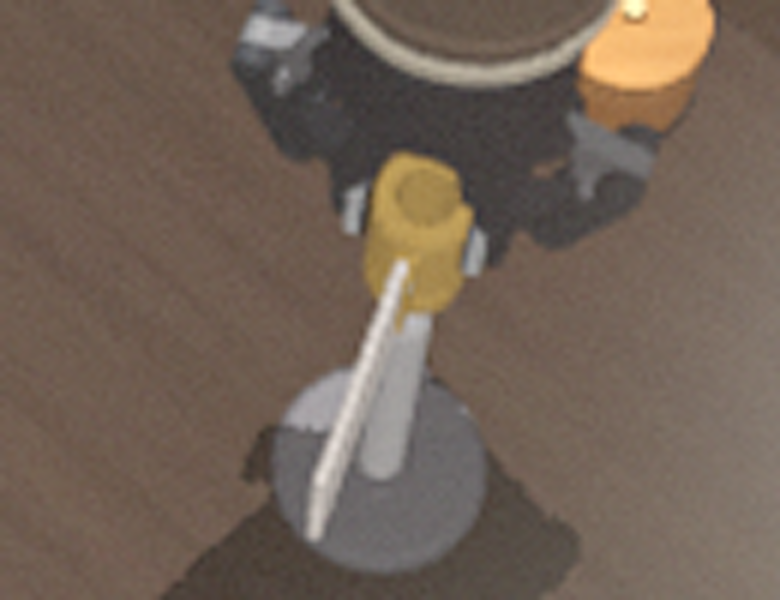

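The side crop shows the sleeve's ring at (427,192), i.e. full-image (361.2,222). The rod stands in line below it. I'll check this numerically.

```bash
python3 - <<'E'
from h import *
d=load('s5')
print('axis at .269 ->',proj(d,[.4815,-.1076,.2692]),' ring measured 361.2,222')
print('ring world',onz(d,361.2,222,.2692))
h=cv2.cvtColor(d['img'],cv2.COLOR_RGB2HSV)
m=((h[...,0]>15)&(h[...,0]<32)&(h[...,1]>110)).astype(int)[210:248,345:375]
print('\n'.join(''.join('.#'[x] for x in r) for r in m))
for z in(.2092,.2692):
    print(z,[proj(d,np.array([.4815,-.1076,z])+.0175*np.array([.69*k,-.723*k,0])).round(1) for k in(-1,0,1)])
E
```

```text
axis at .269 -> [361.38360984 223.84704391]  ring measured 361.2,222
ring world [ 0.48429151 -0.10469128  0.2692    ]
..............................
..............................
..............................
..............................
..............................
............#.................
..........#######.............
.........##########...........
........#############.........
........#############.........
.......##############.........
.......###############........
.......###############........
.......###############........
.......################.......
......##################......
......##################......
......#################.......
......#################.......
.......################.......
......################........
......################........
......################........
......####...#########........
......####...########.........
......####...#########........
......###....#########........
......###.....########........
.......##.....#######.........
.......#....#########.........
............########..........
............####.##...........
..............................
...........#..................
..............................
..............................
..............................
..............................
0.2092 [array([350.7, 235.9]), array([359.1, 235.9]), array([367.4, 235.9])]
0.2692 [array([352.5, 223.9]), array([361.4, 223.8]), array([370.2, 223.8])]
```

Laterally it is within a pixel. Along the view it is ambiguous by 2–3 mm, so I split the difference: shift (-1, -2) mm in the tool frame, then descend to just above the tip and feel.

>>> {"op": "step_arm", "data": {"series": [[-0.001,-0.002,0.01,0],[-0.001,-0.002,0.02,0],[-0.001,-0.002,0.03,0],[-0.001,-0.002,0.033,0],[-0.001,-0.002,0.035,0],[-0.001,-0.002,0.037,0],[-0.001,-0.002,0.038,0],[-0.001,-0.002,0.038,0]]}}

```text
time_s: 7.08
eef_pos: [0.4812, -0.1058, 0.2064]
orientation: [0.558, 0.83, 0.0, 0.0]
force: [-0.4, -0.2, -2.9]
gripper_width: 0.0339
```

>>> {"op": "step_arm", "data": {"series": [[0,0,0.001,0],[0,0,0.002,0],[0,0,0.003,0],[0,0,0.004,0],[0,0,0.004,0]]}}

```text
time_s: 7.7
eef_pos: [0.4811, -0.1058, 0.2022]
orientation: [0.558, 0.83, -0.0, -0.0]
force: [-0.4, 0.8, -2.3]
gripper_width: 0.0342
```

>>> {"op": "step_arm", "data": {"series": [[0,0,0.001,0],[0,0,0.002,0],[0,0,0.003,0],[0,0,0.004,0],[0,0,0.004,0]]}}

```text
time_s: 8.32
eef_pos: [0.4811, -0.1057, 0.1982]
orientation: [0.558, 0.83, -0.0, -0.0]
force: [0.5, -1.5, -2.1]
gripper_width: 0.0341
```

>>> {"op": "step_arm", "data": {"series": [[0,0,0.001,0],[0,0,0.002,0],[0,0,0.003,0],[0,0,0.003,0]]}}

```text
time_s: 8.82
eef_pos: [0.4811, -0.1058, 0.1952]
orientation: [0.558, 0.83, -0.0, -0.0]
force: [0.1, 0.8, -1.1]
gripper_width: 0.0338
```

>>> {"op": "step_arm", "data": {"series": [[0,0,0.001,0],[0,0,0.002,0],[0,0,0.003,0],[0,0,0.003,0]]}}

```text
time_s: 9.32
eef_pos: [0.4813, -0.1056, 0.1923]
orientation: [0.558, 0.83, 0.0, 0.0]
force: [0.6, -0.4, -2.6]
gripper_width: 0.0336
```

>>> {"op": "step_arm", "data": {"series": [[0,0,0.001,0],[0,0,0.002,0],[0,0,0.003,0],[0,0,0.003,0]]}}

```text
time_s: 9.82
eef_pos: [0.4813, -0.1055, 0.1892]
orientation: [0.558, 0.83, 0.0, 0.0]
force: [2.1, 1.9, -2.6]
gripper_width: 0.0335
```

>>> {"op": "step_arm", "data": {"series": [[0,0,0.001,0],[0,0,0.002,0],[0,0,0.003,0],[0,0,0.003,0]]}}

```text
time_s: 10.32
eef_pos: [0.4813, -0.1056, 0.1863]
orientation: [0.558, 0.83, 0.0, 0.0]
force: [2.9, 2.2, -1.1]
gripper_width: 0.0342
```

A side force of about 3.5 N along +tool y shows the rod rubbing. I ease the tool 1 mm that way and continue.

>>> {"op": "step_arm", "data": {"series": [[0,0.0005,0,0],[0,0.001,0.0,0],[0,0.001,0.001,0],[0,0.001,0.002,0],[0,0.001,0.003,0],[0,0.001,0.003,0]]}}

```text
time_s: 11.08
eef_pos: [0.482, -0.1055, 0.1832]
orientation: [0.558, 0.83, -0.0, -0.0]
force: [-0.2, 0.7, -1.9]
gripper_width: 0.034
```

>>> {"op": "step_arm", "data": {"series": [[0,0,0.001,0],[0,0,0.002,0],[0,0,0.003,0],[0,0,0.003,0]]}}

```text
time_s: 11.58
eef_pos: [0.4823, -0.1052, 0.1803]
orientation: [0.558, 0.83, 0.0, 0.0]
force: [0.3, 2.0, -0.0]
gripper_width: 0.0338
```

>>> {"op": "step_arm", "data": {"series": [[0.0005,0.0003,0.001,0],[0.0005,0.0003,0.002,0],[0.0005,0.0003,0.003,0],[0.0005,0.0003,0.004,0],[0.0005,0.0003,0.005,0],[0.0005,0.0003,0.006,0],[0.0005,0.0003,0.006,0]]}}

```text
time_s: 12.45
eef_pos: [0.4822, -0.1048, 0.1742]
orientation: [0.558, 0.83, -0.0, -0.0]
force: [1.5, 1.9, -1.8]
gripper_width: 0.0337
```

>>> {"op": "step_arm", "data": {"series": [[0,0,0.001,0],[0,0,0.002,0],[0,0,0.002,0]]}}

```text
time_s: 12.82
eef_pos: [0.4822, -0.1048, 0.1722]
orientation: [0.558, 0.83, 0.0, -0.0]
force: [1.2, 2.4, -1.8]
gripper_width: 0.034
```

>>> {"op": "step_arm", "data": {"series": [[0,0,0.001,0],[0,0,0.002,0],[0,0,0.002,0]]}}

```text
time_s: 13.2
eef_pos: [0.4822, -0.1048, 0.1702]
orientation: [0.558, 0.83, 0.0, -0.0]
force: [0.8, 2.3, -1.6]
gripper_width: 0.0341
```

>>> {"op": "step_arm", "data": {"series": [[0.0005,0.0003,0.001,0],[0.0005,0.0003,0.002,0],[0.0005,0.0003,0.002,0]]}}

```text
time_s: 13.58
eef_pos: [0.4821, -0.1044, 0.1681]
orientation: [0.558, 0.83, -0.0, -0.0]
force: [0.2, 0.7, -1.5]
gripper_width: 0.0341
```

>>> {"op": "step_arm", "data": {"series": [[0,0,0.001,0],[0,0,0.002,0],[0,0,0.002,0]]}}

```text
time_s: 13.95
eef_pos: [0.4822, -0.1042, 0.1662]
orientation: [0.558, 0.83, -0.0, -0.0]
force: [-0.3, 0.7, -2.4]
gripper_width: 0.0341
```

>>> {"op": "step_arm", "data": {"series": [[0,0,0.001,0],[0,0,0.002,0],[0,0,0.002,0]]}}

```text
time_s: 14.32
eef_pos: [0.4822, -0.1042, 0.1642]
orientation: [0.558, 0.83, 0.0, -0.0]
force: [-0.8, 0.2, -1.5]
gripper_width: 0.0337
```

>>> {"op": "step_arm", "data": {"series": [[0,0,0.001,0],[0,0,0.002,0],[0,0,0.002,0]]}}

```text
time_s: 14.7
eef_pos: [0.4822, -0.1042, 0.1622]
orientation: [0.558, 0.83, -0.0, -0.0]
force: [-0.4, -0.6, -1.9]
gripper_width: 0.0338
```

Centred, with no vertical contact yet. Continuing.

>>> {"op": "step_arm", "data": {"series": [[0,0,0.001,0],[0,0,0.002,0],[0,0,0.002,0]]}}

```text
time_s: 15.08
eef_pos: [0.4822, -0.1042, 0.1602]
orientation: [0.558, 0.83, -0.0, -0.0]
force: [0.3, -0.8, -0.9]
gripper_width: 0.0335
```

>>> {"op": "step_arm", "data": {"series": [[0,0,0.001,0],[0,0,0.002,0],[0,0,0.002,0]]}}

```text
time_s: 15.45
eef_pos: [0.4822, -0.1042, 0.1582]
orientation: [0.558, 0.83, -0.0, -0.0]
force: [0.0, 0.0, -1.6]
gripper_width: 0.0338
```

>>> {"op": "step_arm", "data": {"series": [[0,0,0.001,0],[0,0,0.002,0],[0,0,0.002,0]]}}

```text
time_s: 15.82
eef_pos: [0.4822, -0.1042, 0.1562]
orientation: [0.558, 0.83, -0.0, -0.0]
force: [0.3, 0.1, -2.0]
gripper_width: 0.0339
```

>>> {"op": "step_arm", "data": {"series": [[0,0,0.001,0],[0,0,0.002,0],[0,0,0.002,0]]}}

```text
time_s: 16.2
eef_pos: [0.4822, -0.1042, 0.1542]
orientation: [0.558, 0.83, -0.0, -0.0]
force: [0.1, 0.2, -1.6]
gripper_width: 0.0336
```

>>> {"op": "step_arm", "data": {"series": [[0,0,0.001,0],[0,0,0.002,0],[0,0,0.002,0]]}}

```text
time_s: 16.58
eef_pos: [0.4822, -0.1042, 0.1522]
orientation: [0.558, 0.83, -0.0, -0.0]
force: [-0.2, -0.5, -1.4]
gripper_width: 0.0342
```

>>> {"op": "step_arm", "data": {"series": [[0,0,0.001,0],[0,0,0.002,0],[0,0,0.002,0]]}}

```text
time_s: 16.95
eef_pos: [0.4822, -0.1042, 0.1502]
orientation: [0.558, 0.83, -0.0, -0.0]
force: [-0.2, 0.2, -1.4]
gripper_width: 0.0339
```

>>> {"op": "step_arm", "data": {"series": [[0,0,0.001,0],[0,0,0.002,0],[0,0,0.002,0]]}}

```text
time_s: 17.32
eef_pos: [0.4822, -0.1042, 0.1482]
orientation: [0.558, 0.83, -0.0, -0.0]
force: [0.5, -1.2, -1.2]
gripper_width: 0.034
```

>>> {"op": "step_arm", "data": {"series": [[0,0,0.001,0],[0,0,0.002,0],[0,0,0.002,0]]}}

```text
time_s: 17.7
eef_pos: [0.4822, -0.1042, 0.1462]
orientation: [0.558, 0.83, -0.0, -0.0]
force: [-0.6, -1.3, -2.1]
gripper_width: 0.0337
```

>>> {"op": "step_arm", "data": {"series": [[0,0,0.001,0],[0,0,0.002,0],[0,0,0.002,0]]}}

```text
time_s: 18.08
eef_pos: [0.4822, -0.1042, 0.1442]
orientation: [0.558, 0.83, -0.0, -0.0]
force: [0.1, -0.6, -2.7]
gripper_width: 0.0341
```

The image-based ball height of about 0.105 suggests contact near TCP 0.138–0.142, so I use 1 mm steps from here.

>>> {"op": "step_arm", "data": {"series": [[0,0,0.001,0],[0,0,0.001,0]]}}

```text
time_s: 18.32
eef_pos: [0.4822, -0.1042, 0.1432]
orientation: [0.558, 0.83, -0.0, -0.0]
force: [0.2, 0.5, -2.0]
gripper_width: 0.0342
```

>>> {"op": "step_arm", "data": {"series": [[0,0,0.001,0],[0,0,0.001,0]]}}

```text
time_s: 18.58
eef_pos: [0.4823, -0.1042, 0.1422]
orientation: [0.558, 0.83, -0.0, -0.0]
force: [-0.0, 0.4, -1.6]
gripper_width: 0.034
```

>>> {"op": "step_arm", "data": {"series": [[0,0,0.001,0],[0,0,0.001,0]]}}

```text
time_s: 18.82
eef_pos: [0.4822, -0.1042, 0.1412]
orientation: [0.558, 0.83, -0.0, -0.0]
force: [0.0, 0.4, -2.1]
gripper_width: 0.0336
```

>>> {"op": "step_arm", "data": {"series": [[0,0,0.001,0],[0,0,0.001,0]]}}

```text
time_s: 19.08
eef_pos: [0.4825, -0.1043, 0.1403]
orientation: [0.558, 0.83, 0.0, 0.0]
force: [0.7, 0.6, -0.1]
gripper_width: 0.0337
```

>>> {"op": "step_arm", "data": {"series": [[0,0,0.001,0],[0,0,0.001,0]]}}

```text
time_s: 19.32
eef_pos: [0.4826, -0.1043, 0.1395]
orientation: [0.558, 0.83, 0.0, 0.0]
force: [0.5, 0.2, 1.4]
gripper_width: 0.0337
```

>>> {"op": "step_arm", "data": {"series": [[0,0,0.001,0],[0,0,0.001,0]]}}

```text
time_s: 19.58
eef_pos: [0.4827, -0.1041, 0.1386]
orientation: [0.558, 0.83, 0.0, 0.0]
force: [1.0, 0.1, 3.5]
gripper_width: 0.0337
```

First contact at about TCP z 0.1405, so the click is expected near 0.130.

>>> {"op": "step_arm", "data": {"series": [[0,0,0.001,0],[0,0,0.001,0]]}}

```text
time_s: 19.82
eef_pos: [0.4825, -0.104, 0.1373]
orientation: [0.558, 0.83, 0.0, 0.0]
force: [2.5, 1.2, 0.5]
gripper_width: 0.034
```

>>> {"op": "step_arm", "data": {"series": [[0,0,0.001,0],[0,0,0.001,0]]}}

```text
time_s: 20.08
eef_pos: [0.4821, -0.104, 0.136]
orientation: [0.558, 0.83, -0.0, -0.0]
force: [2.1, 0.8, -2.6]
gripper_width: 0.0339
```

>>> {"op": "step_arm", "data": {"series": [[0,0,0.001,0],[0,0,0.001,0]]}}

```text
time_s: 20.32
eef_pos: [0.482, -0.1041, 0.135]
orientation: [0.558, 0.83, -0.0, -0.0]
force: [2.5, 1.4, -4.2]
gripper_width: 0.0337
```

The lip is past the balls and the force has faded. I continue carefully toward 0.130.

>>> {"op": "step_arm", "data": {"series": [[0,0,0.001,0],[0,0,0.001,0]]}}

```text
time_s: 20.58
eef_pos: [0.482, -0.1041, 0.134]
orientation: [0.558, 0.83, -0.0, -0.0]
force: [3.1, 2.1, -5.5]
gripper_width: 0.0339
```

>>> {"op": "step_arm", "data": {"series": [[0,0,0.001,0],[0,0,0.001,0]]}}

```text
time_s: 20.82
eef_pos: [0.4822, -0.1044, 0.1331]
orientation: [0.558, 0.83, -0.0, -0.0]
force: [2.7, -0.1, -7.2]
gripper_width: 0.0339
```

>>> {"op": "step_arm", "data": {"series": [[0,0,0.001,0],[0,0,0.001,0]]}}

```text
time_s: 21.08
eef_pos: [0.4821, -0.1044, 0.1322]
orientation: [0.558, 0.83, -0.0, -0.0]
force: [1.8, -1.1, -5.5]
gripper_width: 0.034
```

>>> {"op": "step_arm", "data": {"series": [[0,0,0.001,0],[0,0,0.001,0]]}}

```text
time_s: 21.32
eef_pos: [0.4821, -0.1043, 0.1313]
orientation: [0.558, 0.83, -0.0, -0.0]
force: [1.0, -0.1, -3.2]
gripper_width: 0.0339
```

>>> {"op": "step_arm", "data": {"series": [[0,0,0.001,0],[0,0,0.001,0]]}}

```text
time_s: 21.58
eef_pos: [0.4821, -0.1042, 0.1303]
orientation: [0.558, 0.83, -0.0, -0.0]
force: [-0.7, 0.2, -1.1]
gripper_width: 0.0339
```

The force is back to bare weight at 0.130, 10.3 mm below first contact, so the balls are in the groove. Releasing.

>>> {"op": "step_arm", "data": {"series": [[0,0,0,0],[0,0,0,0],[0,0,0,0],[0,0,0,0],[0,0,0,0],[0,0,0,0]], "claw": -1}}

```text
time_s: 22.32
eef_pos: [0.4823, -0.1042, 0.1303]
orientation: [0.558, 0.83, 0.0, 0.0]
force: [-0.1, 0.0, -0.6]
gripper_width: 0.085
```

```bash
python3 - <<'E'
from h import *
s=ctrl.read_state();print(s['eef_pos'],s['force'],s['gripper_width'])
d=snap('wrist','w8')
E
```

```text
[ 0.48231999 -0.10423943  0.13032271] [-0.13447874  0.03922118 -0.61752907] 0.08503838536343954
```

View pics/w8.png

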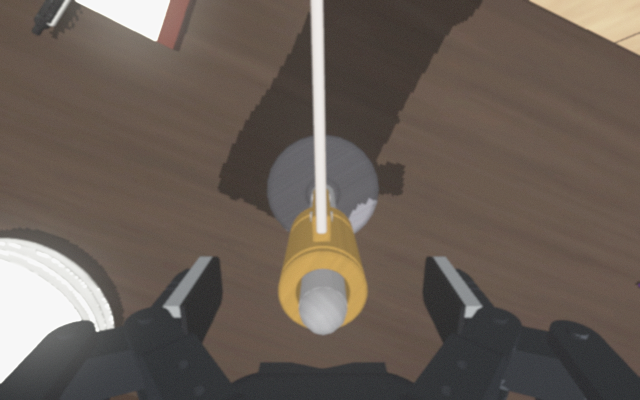

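The sleeve is held on the post by itself, with the rod tip sticking out of the ring at (323,310) and both fingers clear. Withdrawing straight up.

>>> {"op": "step_arm", "data": {"series": [[0,0,-0.02,0],[0,0,-0.06,0],[0,0,-0.11,0],[0,0,-0.15,0],[0,0,-0.15,0],[0,0,-0.15,0]]}}

```text
time_s: 23.12
eef_pos: [0.4819, -0.1041, 0.2797]
orientation: [0.558, 0.83, -0.0, -0.0]
force: [-0.3, -0.2, -0.5]
gripper_width: 0.0852
```

>>> {"op": "step_arm", "data": {"series": [[0.04,0.03,0,0],[0.09,0.07,0,0],[0.14,0.11,0,0],[0.18,0.14,0,0],[0.18,0.14,0,0],[0.18,0.14,0,0]]}}

```text
time_s: 23.88
eef_pos: [0.5433, 0.1145, 0.2788]
orientation: [0.558, 0.83, -0.001, -0.001]
force: [0.6, -0.2, 0.6]
gripper_width: 0.0859
```

```bash
python3 - <<'E'
from h import *
d=snap('side','s9'); snap('top','t9')
I=cv2.imread('pics/s9.png')[190:290,290:420];cv2.imwrite('pics/s9c.png',cv2.resize(I,(780,600),interpolation=cv2.INTER_CUBIC))
for z in(.0955,.1555,.171): print(z,proj(d,[.4815,-.1076,z]).round(1),((proj(d,[.4815,-.1076,z])-[290,190]+.5)*6-.5).round())
E
```

```text
0.0955 [355.3 255.4] [394. 395.]
0.1555 [357.2 245.6] [406. 336.]
0.171 [357.7 242.9] [409. 320.]
```

View pics/s9c.png

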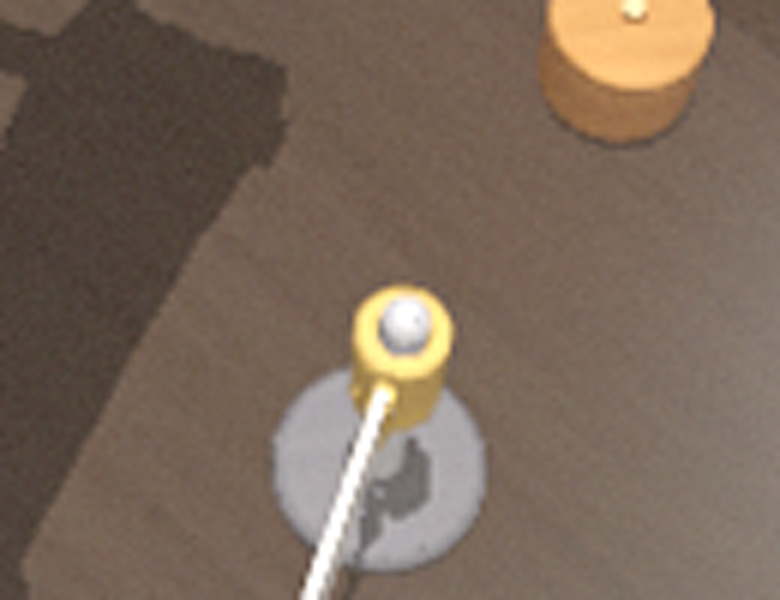

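The sleeve's ring is centred at crop (404,335), against (406,336) predicted for a top at 0.1555. It is sitting in the click, upright, with the robot clear.

```bash
python3 -c "
from h import *
a=load('top0')['img'].astype(int);b=load('t9')['img'].astype(int)
for n,(x0,y0,x1,y1) in dict(votive=(238,130,275,165),glass=(293,128,328,165),salt=(345,130,378,162),cork=(240,258,287,276)).items(): print(n,abs(a-b)[y0:y1,x0:x1].mean().round(1))
print(ctrl.hand_in())"
```

```text
votive 39.9
glass 30.0
salt 4.8
cork 11.4
the job is handed in; nothing more can be done
None
```

The brass sign is on the post, held in the click and released. The job is handed in; it reports no verdict.

- **Gripping:** I took the sleeve by its upper third and threaded it down, correcting small sideways forces as the rod rubbed.
- **The click:** First contact with the balls was at TCP z 0.1405. The force then faded and the sleeve was drawn down by up to about 5 N. At 0.130 the force was back to bare weight, 10.3 mm below contact against the 10.5 mm expected, so I stopped and let go there.
- **Final position:** In the last side view the sleeve top is within 2 zoomed pixels (under 1 mm) of the predicted click height of 0.1555. The sign is upright and the gripper is clear. The clock stood at about 24 s, and the highest measured force I saw was about 8 N.
- **Bystanders (not confirmed):** My before-and-after comparison of the top view shows little change at the salt cellar. It changed more at the corkscrew, and a lot at the candle glass and tumbler. The arm and its shadow over that area are the likely cause, but I did not view that picture. No contact with any of them was felt.

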